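# Walk a cast block round to the fence

### The job

The heavy cast block lies askew in front of the bench fence. Without gripping or lifting it, walk it round with gentle fingertip pushes on alternate corners until one of its long sides (either one) faces the fence squarely, with a clear gap of at least a finger's width still left; then push it straight home so that this side sits flush against the fence, with neither end sticking out past the fence's ends. Do not let a skewed corner bump the fence, leave the jar and the tape roll where they are, and back away when it is done.

Things in the scene. Friction and masses are not known exactly. Their poses are not given: they have to be found in the camera images.
- block: Cast aluminium block, bare metal, 130 mm long (its x axis) by 86 mm wide (its y axis) by 30 mm high, about 0.85 kg, loose on the bench top; the friction of the bench resists a push with about 5 to 14 N. A slot 14 mm wide and 8 mm deep runs the whole length of its top along x, and four small dark bolt holes lie near its corners. Both long sides are alike. Origin: centre of its underside (on the bench, z = 0).
- fence: Dark steel bar fixed to the bench, 240 mm long (its y axis), 24 mm thick, 35 mm high, with two low bolted feet behind it. Origin: at bench height, in the middle of the length of its front face; that flat upright face is the plane x = 0 of this frame, the bar lies at x from 0 to 24 mm (feet to 70 mm, 16 mm high), and the block lies on the -x side (towards the robot). When the block sits flush, the block's origin is 43 mm in front of this face.
- jar: Bystander: small standing glass jar with a steel lid, 56 mm across, 70 mm high. Origin: centre of its underside. Near one end of the fence.
- tape_roll: Bystander: black tape roll lying flat, 72 mm across, 24 mm high, 48 mm hole. Origin: centre of its underside. Near one end of the fence.
Mind the look-alikes: they are no part of the job. Several things look just like the block: the one meant starts farthest to the robot's right.

How it is judged:
By the outcome, as a careful person would: the job done as asked, in the order asked, and still so for the second after the job is handed in, with the robot touching nothing.
It also fails if it takes over 70 s, if anything falls off the work surface, if the arm or the gripper's body presses on something with over 40 N, if the wrist force passes 120 N, or if a joint passes its speed limit or range.

### The arm

A 6-joint arm with a two-finger parallel gripper is mounted at the origin on the work surface. World frame = base frame: x ahead of the robot, y to its left, z up, the work surface at z = 0. Lengths are in m, angles in rad, forces in N, time in s.
With the tool pointing down it reaches from about 0.375 to 0.9 m from the base axis. Payload 3.1 kg.
Tool frame: the origin (TCP) lies at the very end of the fingers, on their centre line; the grasp point (between the pads) lies 19 mm behind it; z points along the fingers, y is the direction in which the jaws open and shut (so a half turn about z gives the same grasp; the last joint's range is limited). The gripper opens to 87 mm and grips with 3 to 60 N. Pads are 19 mm wide; open, the fingers measure 117 mm over their backs; the gripper's body (75 mm by 190 mm) begins 51 mm behind the grasp point.
Start: joints at [0.921, 0.527, 1.433, -0, 1.181, -0.178], TCP at [0.283, 0.557, 0.188] pointing down, gripper open.
Joint ranges: [-3.08, 3.08], [-0.75, 2.2], [0.22, 2.44], [-1.43, 4.57], [0, 2.65], [-2.85, 2.85]. Speed limits (rad/s): [2.79, 2.79, 3.14, 3.14, 3.14, 3.14].

### API

Orientations are given as a unit quaternion [x, y, z, w].
In Python, from rig import robot gives the robot as it stands.
- The arm moves only by the tool arm_command, never from a script. Its argument "targets" is a list of rows, each a list of 5 numbers: the shift along the tool's x, y, z in cm, then the turn about the tool's z in rad, then the finger opening in cm, from 0 to 8.7. In form: [[dx, dy, dz, spin, hand], ...]. A call has 1 to 5 rows; each row is the pose to reach, as a shift and turn from the pose commanded when the call began, along the tool's axes at that moment; what a row does not reach only later rows make up. A row lasts 1/8 s, in which the tool goes at most 62.5 mm and 10.7 degrees, less where a joint would pass 70% of its speed; a pose out of reach is approached as far as the arm can. A call with a gripper value outside its range is refused whole. The fingers move at their own pace and stop on an object; "newtons" is the grip in N (left out, the last holds). Time passes only in rows, so rows that repeat a pose let the fingers close. It gives the time, the measured TCP pose, the force and the opening at its end, in the units of the state.
- robot.get_obs(): the state, without advancing time (a new reading comes with each control period).
- robot.camera(name): name is "side" or "top" or "wrist"; returns (picture, depth): 400x640x3 uint8, red, green, blue; 400x640 float32, m along the optical axis (not along the pixel's ray), 0 where there is no reading.
- robot.camera_model(name): a dict with "mtx" (3x3 intrinsics, pixels), "extrinsics" (4x4, takes a point from world to camera coordinates). Camera axes: x right, y up, looking along -z (the intrinsics and any distortion apply to the point x, -y, -z); pixel columns grow to the right and rows downward; lengths in m; the calibration is good to about 2 mm. A picture is of the moment at which its call begins: read the wrist's pose just before it. camera_model takes no time and is no camera call; for the wrist camera it gives the pose at the moment of the call.
- robot.hand_in(): hands the job in, once; it reports no verdict.
The state is a dict: "time": time; "q": joint angles; "joint_velocities": joint speeds; "joint_torque": joint torques, N m; "position": TCP position; "tool_rot": TCP orientation; "ft_force": force on the tool from outside, world axes, zero at the start; "moment": the same for the moment, N m; "grip_width": finger opening in m.
Only numpy, scipy, OpenCV 4.12 (cv2) and the standard library are available. Lean on these libraries where they do the work, as an engineer would, in place of code of your own. Each camera call takes 0.05 s, during which the arm holds its last target.

## Working session

There is one attempt and no reset: what is moved stays moved. The work goes in short steps, Python scripts to look and compute and a tool call to move; the robot and the scene stay as the last step left them, time stands still between calls to the robot, and variables do not carry over. Pictures are saved under pics/ and viewed, and the job is handed in when it is done.

Besides the shell and the picture viewer there is one more tool, called as name(argument=value, ...) on one line, values as JSON. arm_command: Moves the arm, as the interface text tells. Its arguments: {"type":"object","properties":{"targets":{"type":"array","items":{"type":"array","items":{"type":"number"}}},"newtons":{"type":"number"}},"required":["targets"]}

```bash
mkdir -p pics
python3 - <<'E'
from rig import robot
import cv2,numpy as np
o=robot.get_obs();print(o['time'],o['position'],o['tool_rot'],o['grip_width'],o['ft_force'])
for n in ['top','side']:
    p,d=robot.camera(n);np.savez('pics/%s0.npz'%n,p=p,d=d)
    cv2.imwrite('pics/%s0.png'%n,p[:,:,::-1]);m=robot.camera_model(n);print(n,m)
E
```

```text
0.0 [0.2830008  0.55635425 0.18656848] [ 2.33257612e-01  9.72414376e-01 -9.93578660e-04 -4.25604375e-04] 0.08699933213537062 [ 0.44459994  0.12752179 -0.93209722]
top {'mtx': array([[433.94467973,   0.        , 325.24786648],
       [  0.        , 433.94467973, 198.73256963],
       [  0.        ,   0.        ,   1.        ]]), 'extrinsics': array([[-0.0048376 , -0.99998171, -0.00362977,  0.04254995],
       [ 0.9865938 , -0.00536488,  0.16310701, -0.50657754],
       [-0.1631235 , -0.00279206,  0.98660171, -0.93754932],
       [ 0.        ,  0.        ,  0.        ,  1.        ]])}
side {'mtx': array([[501.33363368,   0.        , 321.87075573],
       [  0.        , 501.33363368, 207.64622454],
       [  0.        ,   0.        ,   1.        ]]), 'extrinsics': array([[ 0.9511144 , -0.30872999, -0.00819725, -0.51010138],
       [ 0.24207408,  0.72875765,  0.64055634, -0.18376575],
       [-0.19178514, -0.6112267 ,  0.76786743, -0.90528365],
       [ 0.        ,  0.        ,  0.        ,  1.        ]])}
```

View pics/top0.png

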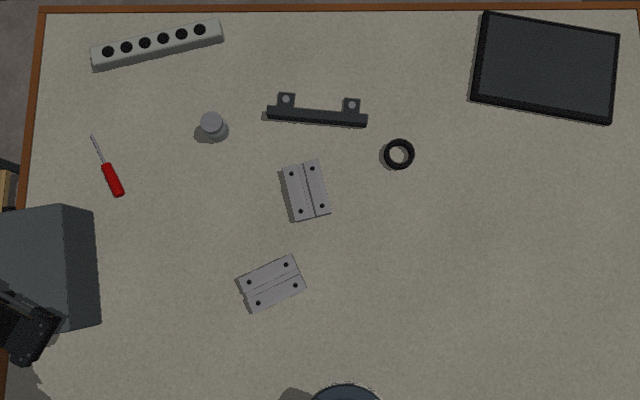

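View pics/side0.png

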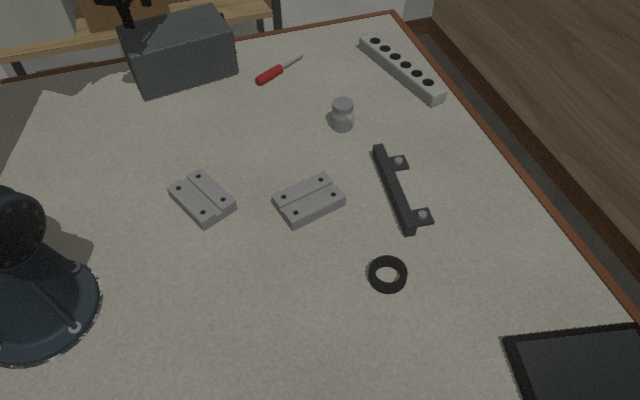

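```bash
cat > h.py <<'E'
from rig import robot
import cv2,numpy as np
from scipy.spatial.transform import Rotation as R
def snap(n,name=None):
    p,d=robot.camera(n);m=robot.camera_model(n)
    if name: cv2.imwrite('pics/%s.png'%name,p[:,:,::-1])
    return p,d,m
def cloud(d,m):
    K=m['mtx'];E=m['extrinsics'];v,u=np.mgrid[0:400,0:640]
    X=np.stack([(u-K[0,2])/K[0,0]*d,-(v-K[1,2])/K[1,1]*d,-d,np.ones_like(d)],-1)
    return X@np.linalg.inv(E).T[:,:3]
def ray(px,m,z):
    K=m['mtx'];E=m['extrinsics'];px=np.atleast_2d(np.array(px,float))
    r=np.c_[(px[:,0]-K[0,2])/K[0,0],-(px[:,1]-K[1,2])/K[1,1],-np.ones(len(px))]
    Rt=E[:3,:3];c=-Rt.T@E[:3,3];w=r@Rt
    return (c+w*((z-c[2])/w[:,2])[:,None])[:,:2]
def proj(P,m):
    E=m['extrinsics'];K=m['mtx'];c=np.atleast_2d(P)@E[:3,:3].T+E[:3,3]
    return np.c_[K[0,0]*c[:,0]/-c[:,2]+K[0,2],K[1,1]*-c[:,1]/-c[:,2]+K[1,2]]
def st():
    o=robot.get_obs();r=R.from_quat(o['tool_rot']).as_matrix()
    print('t',round(o['time'],2),'pos',o['position'].round(4),'toolx',r[:2,0].round(3),'tooly',r[:2,1].round(3),'z',r[:,2].round(3),'w',round(o['grip_width'],3),'F',np.round(o['ft_force'],1))
    return o,r
E
python3 - <<'E'
from h import *
z=np.load('pics/top0.npz');m=robot.camera_model('top')
W=cloud(z['d'],m)
mask=((W[...,2]>0.015)&(W[...,2]<0.05)&(z['d']>0)).astype(np.uint8)
n,l,s,c=cv2.connectedComponentsWithStats(mask)
for i in range(1,n):
    if s[i,4]<150: continue
    P=W[l==i];top=P[P[:,2]>np.percentile(P[:,2],50)-.006]
    r=cv2.minAreaRect(top[:,:2].astype(np.float32)*1000);print(c[i].round(),s[i,4],np.percentile(P[:,2],[10,50,90]).round(4),r)
p=z['p']
cv2.imwrite('pics/c1.png',cv2.resize(p[75:235,180:430],None,fx=3.2,fy=3.2,interpolation=cv2.INTER_CUBIC)[:,:,::-1])
st()
E
```

```text
[547.  66.] 12439 [0.0172 0.0202 0.0227] ((837.3260498046875, -499.754150390625), (339.4686279296875, 240.90077209472656), 78.6240463256836)
[156.  43.] 3119 [0.0247 0.0384 0.0412] ((897.7725830078125, 448.02716064453125), (54.25135803222656, 318.63580322265625), 14.25419807434082)
[317. 115.] 1230 [0.0238 0.0339 0.0365] ((711.0175170898438, 58.834083557128906), (238.98110961914062, 26.684507369995117), 83.86357116699219)
[219. 132.] 194 [0.0204 0.0387 0.0458] ((672.9013671875, 290.30084228515625), (32.73441696166992, 54.62916564941406), 41.850563049316406)
[399. 153.] 436 [0.0199 0.0232 0.0255] ((618.2965087890625, -133.71031188964844), (70.13716125488281, 70.22877502441406), 41.60517120361328)
[307. 190.] 2097 [0.0221 0.0292 0.0317] ((531.764404296875, 82.97128295898438), (130.67257690429688, 85.6534652709961), 14.224966049194336)
[112. 179.] 374 [0.0178 0.0226 0.0259] ((561.5451049804688, 537.9747314453125), (88.95387268066406, 25.40792465209961), 29.5078067779541)
[ 92. 268.] 969 [0.0186 0.0332 0.0468] ((359.96014404296875, 559.857177734375), (258.1153259277344, 7.930665969848633), 8.33931827545166)
[272. 283.] 2320 [0.0223 0.0294 0.0319] ((320.2853088378906, 158.8987579345703), (86.05831909179688, 130.2236328125), 24.984895706176758)
t 0.1 pos [0.283  0.5564 0.1867] toolx [-0.891  0.454] tooly [0.454 0.891] z [-0.001 -0.002 -1.   ] w 0.087 F [-0.5 -0.2 -0.1]
```

View pics/c1.png

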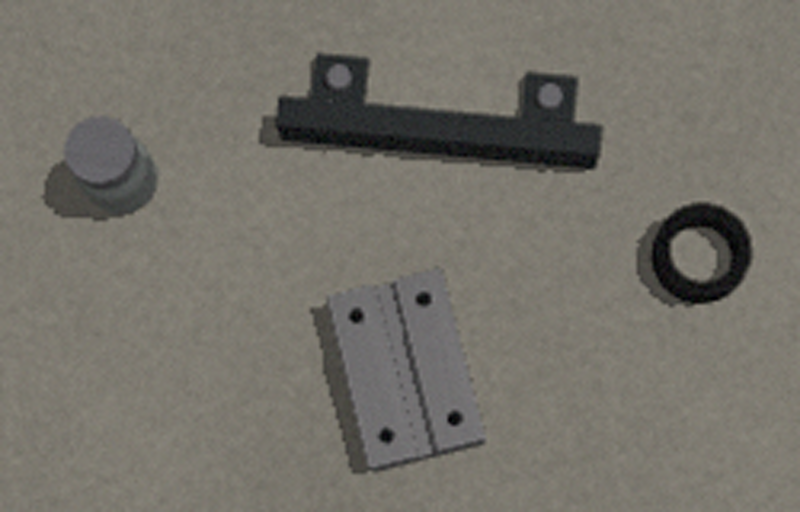

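```bash
cat >> h.py <<'E'
a=np.deg2rad(-6.14);n=np.array([np.cos(a),np.sin(a)]);t=np.array([-n[1],n[0]]);O=np.array([.6992,.0601])
def tof(p): p=np.array(p)[...,:2]-O; return np.stack([p@n,p@t],-1)
def tow(f): f=np.array(f); return O+f[...,:1]*n+f[...,1:2]*t
def shift(X,Y,z=None):
    o,r=st();w=tow([X,Y]);p=o['position'];d=np.r_[w,p[2] if z is None else z]-p
    print('fence pos',tof(p).round(4),'shift cm',(r.T@d*100).round(2))
E
python3 - <<'E'
from h import *
shift(-.0946,-.044,.15)
o,r=st();print('spin', -(np.arctan2(-n[1],-n[0])-np.arctan2(r[1,0],r[0,0])))
E
```

```text
t 0.1 pos [0.283  0.5564 0.1867] toolx [-0.891  0.454] tooly [0.454 0.891] z [-0.001 -0.002 -1.   ] w 0.087 F [-0.5 -0.2 -0.1]
fence pos [-0.4669  0.449 ] shift cm [-52.33 -32.83   3.71]
t 0.1 pos [0.283  0.5564 0.1867] toolx [-0.891  0.454] tooly [0.454 0.891] z [-0.001 -0.002 -1.   ] w 0.087 F [-0.5 -0.2 -0.1]
spin -0.3636163293582442
```

arm_command(targets=[[-5,-3.1,0,-0.1,0],[-10.4,-6.5,0,-0.2,0],[-15.6,-9.8,0,-0.3,0],[-20.8,-13,0,-0.364,0],[-26,-16.4,0,-0.364,0]], newtons=10)

```text
time: 0.72
position: [0.4415, 0.2912, 0.1873]
tool_rot: [0.053, 0.999, 0.0, -0.0]
ft_force: [1.0, 0.6, -0.1]
grip_width: 0.0449
```

Run:
```python
from h import *
shift(-.0946,-.044,.10)
```

```text
t 0.72 pos [0.4415 0.2912 0.1873] toolx [-0.994  0.106] tooly [0.106 0.994] z [-0.  0. -1.] w 0.045 F [ 1.   0.6 -0.1]
fence pos [-0.2809  0.2022] shift cm [-18.61 -24.64   8.73]
```

arm_command(targets=[[-3.7,-4.9,0,0,0],[-7.4,-9.8,0,0,0],[-11.2,-14.8,0,0,0],[-14.9,-19.7,3,0,0],[-18.6,-24.6,6,0,0]])

```text
time: 1.35
position: [0.5949, 0.0359, 0.1322]
tool_rot: [0.054, 0.999, 0.0, 0.0]
ft_force: [0.6, -0.1, 0.6]
grip_width: 0.0016
```

arm_command(targets=[[0,0,4,0,0],[0,0,8,0,0],[0,0,11,0,0],[0,0,11,0,0]])

```text
time: 1.85
position: [0.5913, 0.0379, 0.0201]
tool_rot: [0.054, 0.999, 0.0, -0.003]
ft_force: [-0.3, 1.0, 0.7]
grip_width: 0.0007
```

Run:
```python
from h import *
shift(-.115,-.007,.014)
p,d,m=snap('top','t2');cv2.imwrite('pics/t2c.png',cv2.resize(p[75:275,180:430],None,fx=3,fy=3)[:,:,::-1])
```

```text
t 1.85 pos [0.5913 0.0379 0.0201] toolx [-0.994  0.107] tooly [0.107 0.994] z [-0.007  0.001 -1.   ] w 0.001 F [-0.3  1.   0.7]
fence pos [-0.1049 -0.0336] shift cm [1.01 2.66 0.62]
```

View pics/t2c.png

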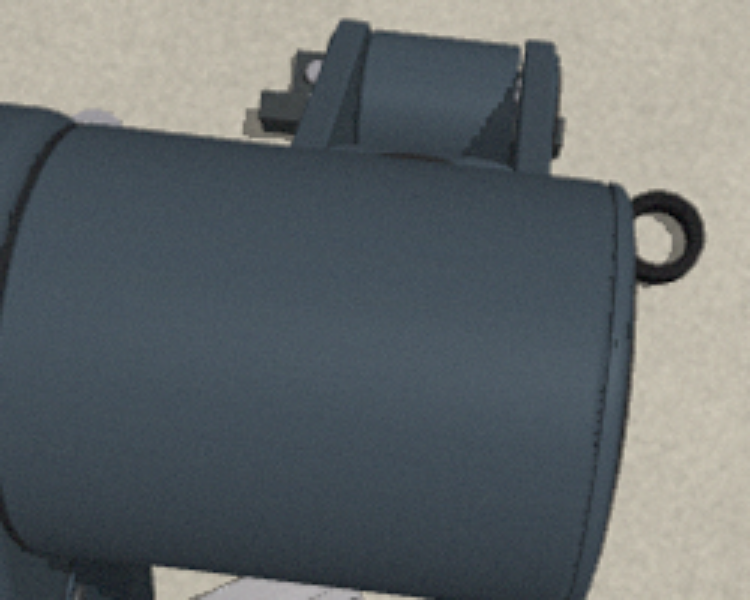

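Run:
```python
from h import *
shift(-.115,-.007,.014)
p,d,m=snap('side');cv2.imwrite('pics/s2c.png',cv2.resize(p[100:300,230:480],None,fx=3,fy=3)[:,:,::-1])
p,d,m=snap('wrist','w2')
print(proj(np.r_[tow([-.104,-.017]),0.03],robot.camera_model('side')))
```

```text
t 1.9 pos [0.593  0.0378 0.0219] toolx [-0.994  0.107] tooly [0.107 0.994] z [-0.003  0.    -1.   ] w 0.001 F [ 0.5 -0.1  0.8]
fence pos [-0.1032 -0.0336] shift cm [1.18 2.66 0.79]
[[340.2919558  198.47802654]]
```

View pics/s2c.png

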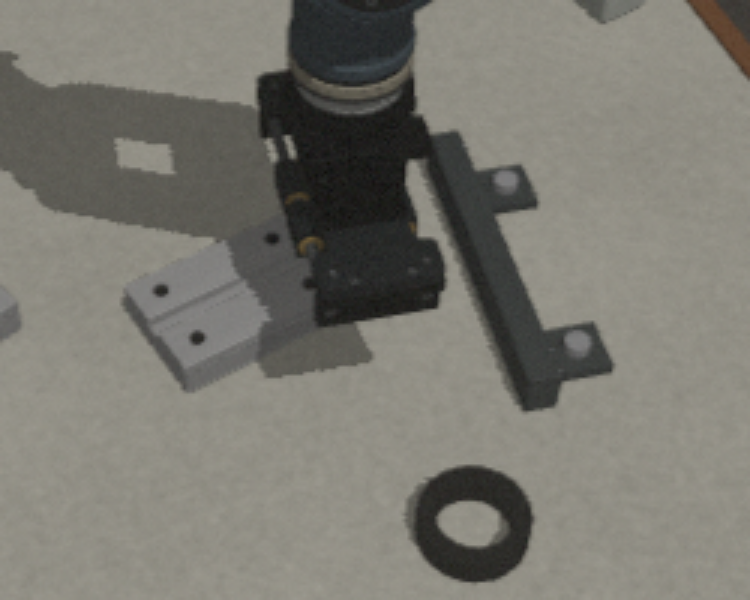

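View pics/w2.png

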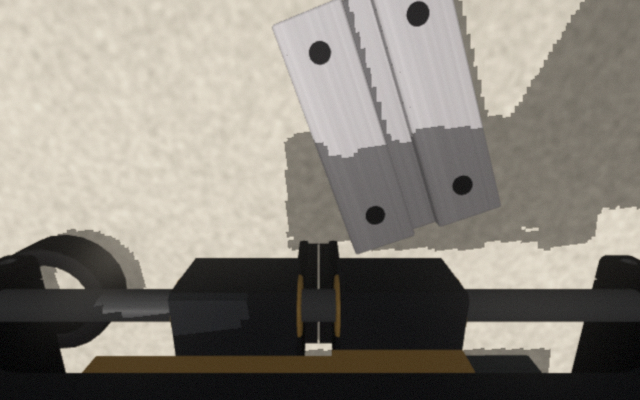

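arm_command(targets=[[0,0,0.7,0,0],[0.1,0.5,0.7,0,0],[0.25,1.0,0.7,0,0],[0.45,1.5,0.7,0,0],[0.65,2,0.7,0,0]])

```text
time: 2.62
position: [0.5895, 0.0588, 0.0159]
tool_rot: [0.053, 0.999, -0.0, 0.0]
ft_force: [0.7, 0.4, -0.3]
grip_width: 0.0007
```

Run:
```python
from h import *
shift(-.115,-.007,.014)
p,d,m=snap('wrist','w3')
```

```text
t 2.62 pos [0.5895 0.0588 0.0159] toolx [-0.994  0.106] tooly [0.106 0.994] z [ 0. -0. -1.] w 0.001 F [ 0.7  0.4 -0.3]
fence pos [-0.1089 -0.013 ] shift cm [0.61 0.6  0.19]
```

View pics/w3.png

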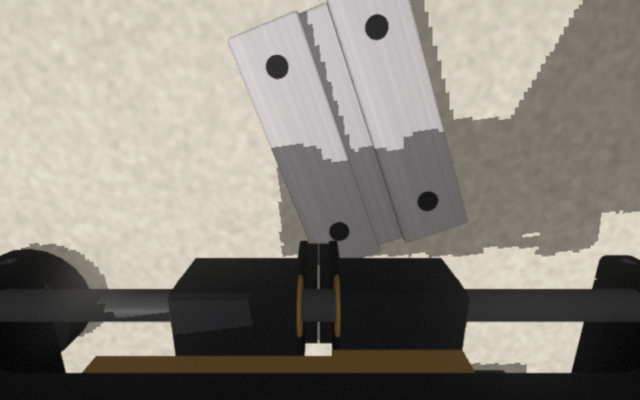

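```bash
cat >> h.py <<'E'
def blockview(cam='wrist',name=None,exp=None):
    p,d,m=snap(cam,name);W=cloud(d,m)
    g=p.astype(int);gray=(g.max(-1)-g.min(-1)<40)&(g.mean(-1)>60)
    mask=(W[...,2]>0.024)&(W[...,2]<0.037)&(d>0)
    if cam!='wrist': mask&=gray
    nn,l,s,c=cv2.connectedComponentsWithStats(mask.astype(np.uint8))
    for i in range(1,nn):
        if s[i,4]<300: continue
        P=W[l==i][:,:2];f=tof(P).astype(np.float32)*1000
        r=cv2.minAreaRect(f);
        print(cam,c[i].round(),s[i,4],'fence mm c',np.round(r[0],1),np.round(r[1],1),round(r[2],1),'corners',cv2.boxPoints(r).round(0).tolist())
E
python3 - <<'E'
from h import *
st()
blockview('wrist');blockview('side','s3')
m=robot.camera_model('wrist');o=robot.get_obs()
print(proj([o['position']],m), proj([np.r_[tow([-.0926,-.0127]),.03]],m),np.linalg.inv(m['extrinsics'])[:3,3])
E
```

```text
t 2.67 pos [0.5891 0.0595 0.0158] toolx [-0.994  0.106] tooly [0.106 0.994] z [-0.  0. -1.] w 0.001 F [0.  0.4 0.4]
wrist [399. 113.] 18062 fence mm c [-175.1   29.3] [129.6  36.4] 20.3 corners [[-242.0, 24.0], [-230.0, -10.0], [-108.0, 35.0], [-121.0, 69.0]]
wrist [303. 135.] 16854 fence mm c [-158.5  -17.7] [129.6  36.6] 20.2 corners [[-226.0, -23.0], [-213.0, -57.0], [-91.0, -13.0], [-104.0, 22.0]]
side [402.  73.] 438 fence mm c [138.9 395.7] [ 49.3 319.4] 27.8 corners [[43.0, 525.0], [192.0, 243.0], [235.0, 266.0], [86.0, 548.0]]
side [211. 189.] 838 fence mm c [-367.3   70.1] [ 42.2 133.5] 31.5 corners [[-420.0, 116.0], [-350.0, 2.0], [-314.0, 24.0], [-384.0, 138.0]]
side [298. 190.] 799 fence mm c [-180.6   26.1] [122.2  43. ] 21.0 corners [[-245.0, 24.0], [-230.0, -16.0], [-116.0, 28.0], [-131.0, 68.0]]
side [191. 201.] 883 fence mm c [-405.    46.8] [ 42.  133.2] 31.0 corners [[-457.0, 93.0], [-389.0, -21.0], [-353.0, 1.0], [-421.0, 115.0]]
side [308. 207.] 740 fence mm c [-170.4  -20.5] [108.8  45.5] 22.6 corners [[-229.0, -20.0], [-212.0, -62.0], [-111.0, -21.0], [-129.0, 21.0]]
[[318.60084895 233.69047872]] [[319.30481819 269.84555308]] [0.51068649 0.06680136 0.21336369]
```

View pics/s3.png

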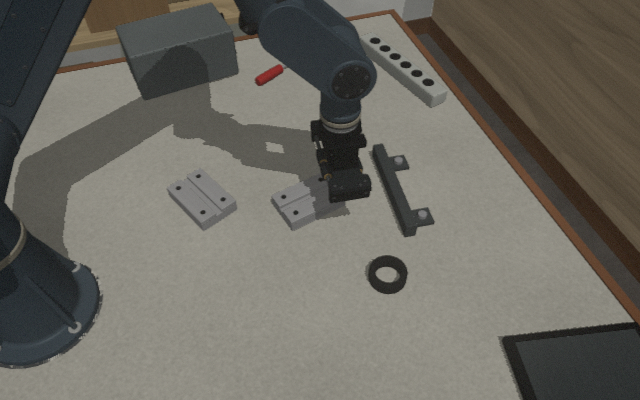

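Run:
```python
from h import *
o,r=st();p,d,m=snap('wrist')
W=cloud(d,m)
cv2.imwrite('pics/w4.png',cv2.resize(p[190:320,220:420],None,fx=4,fy=4,interpolation=cv2.INTER_CUBIC)[:,:,::-1])
for u,v in [(306,246),(320,246),(334,246),(306,260),(334,260),(306,300),(334,300),(320,300),(280,270),(350,250),(330,238),(310,238)]:
    print(u,v,p[v,u],d[v,u].round(3),tof(W[v,u]).round(4),W[v,u,2].round(4))
```

```text
t 2.77 pos [0.5895 0.0587 0.0158] toolx [-0.994  0.106] tooly [0.106 0.994] z [-0. -0. -1.] w 0.0 F [ 0.  -0.1  0.4]
306 246 [22 21 18] 0.169 [-0.1191 -0.0194] 0.0572
320 246 [24 26 24] 0.171 [-0.1184 -0.0127] 0.0556
334 246 [19 20 16] 0.169 [-0.1192 -0.0061] 0.0574
306 260 [23 21 22] 0.153 [-0.1198 -0.0188] 0.0737
334 260 [18 19 17] 0.155 [-0.1192 -0.0068] 0.0723
306 300 [42 44 42] 0.086 [-0.1408 -0.0165] 0.1382
334 300 [40 42 41] 0.087 [-0.1403 -0.0098] 0.1373
320 300 [41 40 40] 0.087 [-0.1401 -0.0132] 0.1371
280 270 [26 29 24] 0.089 [-0.1461 -0.0231] 0.1331
350 250 [107 103 102] 0.199 [-0.1051  0.0041] 0.0308
330 238 [105 103 103] 0.197 [-0.1119 -0.0071] 0.0301
310 238 [107 103 103] 0.197 [-0.112  -0.0181] 0.0304
```

View pics/w4.png

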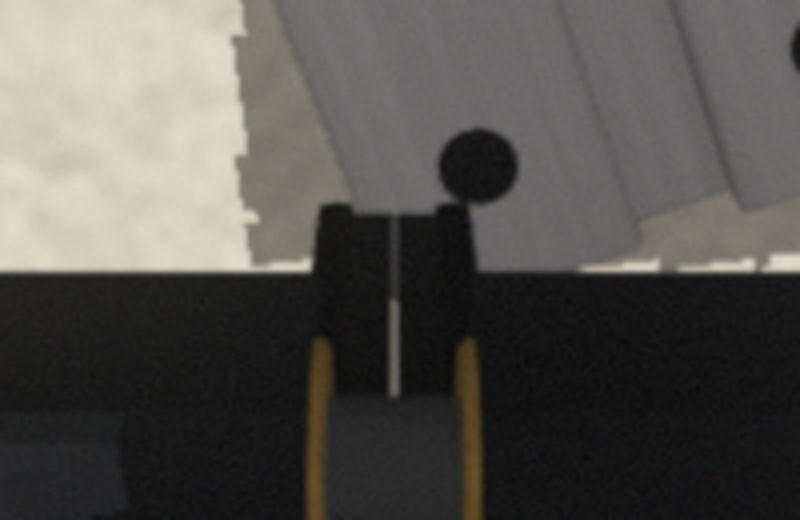

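Run:
```python
from h import *
o,r=st();p,d,m=snap('side')
print(proj([o['position'],o['position']+[0,0,.03],o['position']+[0,0,.07]],m))
c=cv2.resize(p[110:240,260:430],None,fx=4.6,fy=4.6,interpolation=cv2.INTER_CUBIC).astype(float)
c=np.clip(255*(c/255)**.5,0,255).astype(np.uint8)
cv2.imwrite('pics/s4.png',c[:,:,::-1])
W=cloud(d,m)
for v in range(150,216,4): print(v,[(u,tof(W[v,u]).round(3).tolist(),W[v,u,2].round(3)) for u in (325,340,355)])
```

```text
t 2.83 pos [0.5897 0.0585 0.0158] toolx [-0.994  0.106] tooly [0.106 0.994] z [ 0. -0. -1.] w 0.001 F [-0.6 -0.9  0.4]
[[337.52988756 202.01515446]
 [337.76291374 192.43285966]
 [338.0905149  178.96153694]]
150 [(325, [-0.145, -0.06], np.float64(0.215)), (340, [-0.119, -0.064], np.float64(0.213)), (355, [-0.093, -0.064], np.float64(0.208))]
154 [(325, [-0.134, -0.011], np.float64(0.157)), (340, [-0.119, -0.063], np.float64(0.203)), (355, [-0.092, -0.064], np.float64(0.198))]
158 [(325, [-0.134, -0.01], np.float64(0.145)), (340, [-0.118, -0.062], np.float64(0.192)), (355, [-0.092, -0.064], np.float64(0.188))]
162 [(325, [-0.137, -0.022], np.float64(0.147)), (340, [-0.119, -0.065], np.float64(0.185)), (355, [-0.091, -0.064], np.float64(0.179))]
166 [(325, [-0.139, -0.032], np.float64(0.147)), (340, [-0.119, -0.064], np.float64(0.174)), (355, [-0.09, -0.063], np.float64(0.167))]
170 [(325, [-0.141, -0.04], np.float64(0.145)), (340, [-0.118, -0.064], np.float64(0.164)), (355, [-0.092, -0.07], np.float64(0.164))]
174 [(325, [-0.142, -0.046], np.float64(0.14)), (340, [-0.121, -0.074], np.f
[... 713 characters left out ...]
0.1], np.float64(0.134))]
198 [(325, [-0.134, -0.009], np.float64(0.029)), (340, [-0.126, -0.1], np.float64(0.13)), (355, [-0.098, -0.098], np.float64(0.121))]
202 [(325, [-0.137, -0.021], np.float64(0.032)), (340, [-0.105, -0.017], np.float64(0.02)), (355, [-0.07, -0.009], np.float64(0.001))]
206 [(325, [-0.139, -0.031], np.float64(0.031)), (340, [-0.104, -0.018], np.float64(0.008)), (355, [-0.072, -0.019], np.float64(0.0))]
210 [(325, [-0.138, -0.026], np.float64(0.012)), (340, [-0.105, -0.022], np.float64(-0.001)), (355, [-0.075, -0.03], np.float64(0.001))]
214 [(325, [-0.139, -0.03], np.float64(0.004)), (340, [-0.108, -0.033], np.float64(0.0)), (355, [-0.078, -0.041], np.float64(0.002))]
```

View pics/s4.png

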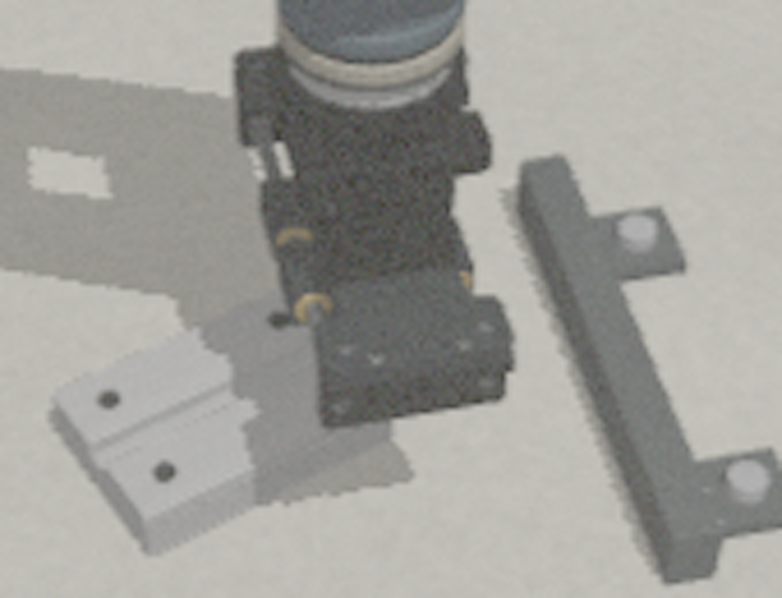

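Run:
```python
from h import *
o,r=st();p,d,m=snap('wrist');W=cloud(d,m)
for u in (306,334):
  for v in list(range(232,262,2))+list(range(265,360,10)): print(u,v,p[v,u].tolist(),d[v,u].round(3),tof(W[v,u]).round(4),W[v,u,2].round(4))
P=o['position']
print(proj([np.r_[tow(tof(P)+[-.0095,0]),z] for z in (.016,.03,.04,.05,.06,.07,.08)],m))
```

```text
t 2.88 pos [0.5897 0.0583 0.0158] toolx [-0.994  0.106] tooly [0.106 0.994] z [ 0. -0. -1.] w 0.001 F [-0.6 -0.6  0.5]
306 232 [108, 105, 100] 0.199 [-0.1144 -0.0206] 0.0276
306 234 [117, 113, 105] 0.228 [-0.1025 -0.0216] 0.0011
306 236 [122, 115, 106] 0.229 [-0.1009 -0.0216] 0.0007
306 238 [125, 119, 109] 0.23 [-0.0992 -0.0217] -0.0002
306 240 [101, 97, 90] 0.23 [-0.098  -0.0217] 0.0003
306 242 [27, 27, 26] 0.174 [-0.1189 -0.0198] 0.0524
306 244 [25, 21, 21] 0.171 [-0.1192 -0.0197] 0.0553
306 246 [22, 21, 20] 0.169 [-0.1191 -0.0196] 0.0576
306 248 [23, 22, 20] 0.167 [-0.119  -0.0196] 0.0595
306 250 [23, 23, 20] 0.164 [-0.1194 -0.0194] 0.0627
306 252 [22, 24, 23] 0.163 [-0.1191 -0.0194] 0.0643
306 254 [23, 21, 22] 0.16 [-0.1193 -0.0193] 0.0667
306 256 [22, 19, 18] 0.159 [-0.1191 -0.0193] 0.0684
306 258 [26, 25, 22] 0.156 [-0.1194 -0.0192] 0.071
306 260 [22, 21, 20] 0.155 [-0.1191 -0.0191] 0.0724
306 265 [21, 20, 16] 0.152 [-0.1183 -0.019 ] 0.0755
306 275 [23, 22, 19] 0.145 [-0.1178 -0.0188] 0.0833
306 285 [21, 21, 21] 0.137 [-0.1177 -0.0185] 0.0911
306 295 [41, 42, 42] 0.088 [-0.1406
[... 1129 characters left out ...]
] 0.15 [-0.1192 -0.0072] 0.0773
334 275 [25, 20, 14] 0.142 [-0.1193 -0.0076] 0.0862
334 285 [59, 47, 27] 0.094 [-0.14   -0.0097] 0.13
334 295 [41, 41, 39] 0.087 [-0.1413 -0.0101] 0.1369
334 305 [44, 42, 45] 0.086 [-0.1394 -0.0101] 0.1383
334 315 [42, 40, 40] 0.086 [-0.1369 -0.0101] 0.1387
334 325 [43, 33, 18] 0.115 [-0.1168 -0.0088] 0.1147
334 335 [21, 17, 8] 0.115 [-0.1135 -0.0088] 0.1154
334 345 [14, 15, 12] 0.115 [-0.1107 -0.0088] 0.1167
334 355 [76, 57, 31] 0.081 [-0.1312 -0.0103] 0.1457
[[318.76396012 218.54738358]
 [318.80541243 227.08629623]
 [318.83867632 233.93844662]
 [318.87554769 241.5337143 ]
 [318.91664703 249.99991707]
 [318.96274579 259.49596886]
 [319.01481526 270.22194862]]
```

arm_command(targets=[[-0.6,-2.4,0,0,0],[-0.6,-2.4,0,0,0],[-0.6,-2.4,1,0,0],[-0.6,-2.4,2,0,0],[-0.6,-2.4,2,0,0]])

```text
time: 3.55
position: [0.5917, 0.0345, -0.0056]
tool_rot: [0.053, 0.999, 0.0, -0.002]
ft_force: [0.2, 0.3, 0.4]
grip_width: 0.0005
```

Run:
```python
from h import *
o,r=st();p,d,m=snap('wrist','w5');W=cloud(d,m);print(tof(o['position']))
for u in (306,334):
  for v in list(range(222,250,2)): print(u,v,p[v,u].tolist(),tof(W[v,u]).round(4),W[v,u,2].round(4))
```

```text
t 3.55 pos [ 0.5917  0.0345 -0.0056] toolx [-0.994  0.106] tooly [0.106 0.994] z [-0.003  0.    -1.   ] w 0.0 F [0.2 0.3 0.4]
[-0.10417071 -0.03699887]
306 222 [127, 122, 111] [-0.113  -0.0442] 0.0007
306 224 [129, 124, 113] [-0.112  -0.0442] 0.0011
306 226 [129, 124, 113] [-0.1105 -0.0443] 0.0005
306 228 [128, 123, 113] [-0.1094 -0.0443] 0.0008
306 230 [129, 124, 112] [-0.1081 -0.0443] 0.0006
306 232 [125, 120, 109] [-0.1068 -0.0443] 0.0003
306 234 [126, 119, 110] [-0.1062 -0.0443] 0.0021
306 236 [126, 121, 110] [-0.1046 -0.0443] 0.001
306 238 [125, 120, 109] [-0.1028 -0.0444] -0.0004
306 240 [104, 99, 92] [-0.1022 -0.0443] 0.0013
306 242 [22, 21, 21] [-0.114  -0.0432] 0.0319
306 244 [17, 17, 12] [-0.1139 -0.0432] 0.0341
306 246 [22, 21, 20] [-0.1141 -0.0431] 0.0368
306 248 [19, 20, 19] [-0.1144 -0.043 ] 0.04
334 222 [121, 115, 105] [-0.1131 -0.0283] 0.0007
334 224 [122, 117, 106] [-0.1116 -0.0283] 0.0002
334 226 [122, 117, 106] [-0.1106 -0.0283] 0.0007
334 228 [125, 119, 107] [-0.1096 -0.0283] 0.0013
334 230 [125, 119, 110] [-0.1083 -0.0283] 0.0011
334 232 [126, 122, 111] [-0.1074 -0.0283] 0.0019
334 234 [123, 117, 107] [-0.1056 -0.0282] 0.0003
334 236 [120, 116, 105] [-0.1046 -0.0282] 0.001
334 238 [121, 116, 105] [-0.1033 -0.0282] 0.0008
334 240 [97, 91, 84] [-0.1021 -0.0282] 0.0009
334 242 [21, 20, 20] [-0.1139 -0.0296] 0.0316
334 244 [14, 15, 13] [-0.1142 -0.0298] 0.0346
334 246 [17, 18, 16] [-0.1141 -0.0299] 0.0369
334 248 [19, 19, 18] [-0.1142 -0.03  ] 0.0394
```

View pics/w5.png

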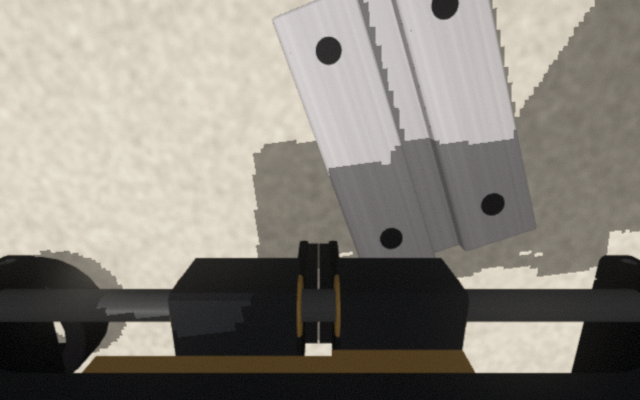

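arm_command(targets=[[0,0,0.8,0,0],[0,0,1.4,0,0],[0,0,1.8,0,0],[0,0,1.8,0,0]])

```text
time: 4.1
position: [0.5927, 0.0338, -0.0226]
tool_rot: [0.053, 0.999, 0.0, -0.0]
ft_force: [0.1, -0.0, 0.1]
grip_width: 0.0003
```

Run:
```python
from h import *
o,r=st();p,d,m=snap('wrist','w6');W=cloud(d,m);print(tof(o['position']))
for u in (306,334):
  for v in list(range(238,248,2)): print(u,v,p[v,u].tolist(),tof(W[v,u]).round(4),W[v,u,2].round(4))
p,d,m=snap('side')
cv2.imwrite('pics/s6.png',cv2.resize(p[110:240,260:430],None,fx=4.6,fy=4.6,interpolation=cv2.INTER_CUBIC)[:,:,::-1])
```

```text
t 4.1 pos [ 0.5927  0.0338 -0.0226] toolx [-0.994  0.107] tooly [0.107 0.994] z [-0.001  0.    -1.   ] w 0.0 F [ 0.1 -0.   0.1]
[-0.10303554 -0.0375706 ]
306 238 [131, 123, 112] [-0.1096 -0.0442] 0.0006
306 240 [101, 97, 87] [-0.1084 -0.0442] 0.0005
306 242 [21, 20, 20] [-0.1132 -0.0437] 0.0144
306 244 [19, 20, 14] [-0.113  -0.0437] 0.0163
306 246 [20, 15, 15] [-0.1135 -0.0435] 0.02
334 238 [129, 124, 113] [-0.1093 -0.0295] 0.0001
334 240 [96, 91, 84] [-0.1084 -0.0295] 0.0005
334 242 [20, 20, 17] [-0.1132 -0.0301] 0.0144
334 244 [18, 20, 21] [-0.1133 -0.0302] 0.0171
334 246 [17, 16, 14] [-0.113  -0.0303] 0.0186
```

View pics/s6.png

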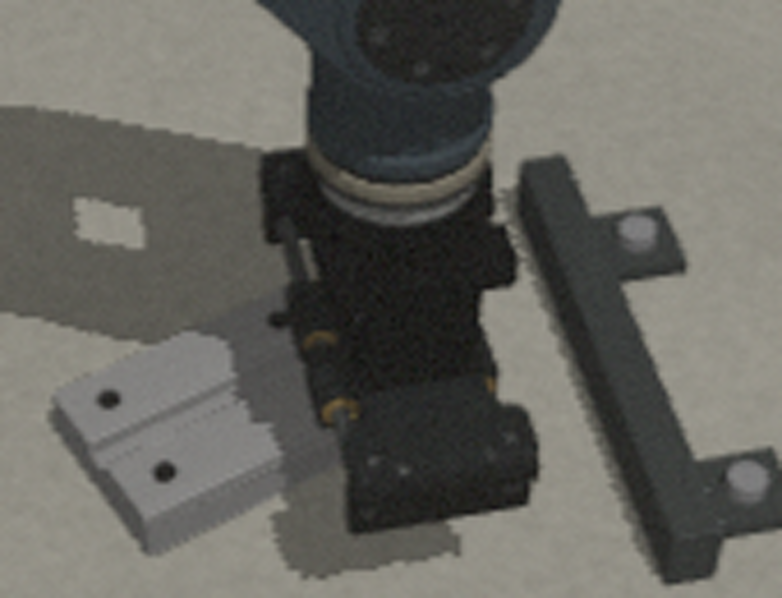

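arm_command(targets=[[-0.8,0.3,0,0,0],[-0.7,0.9,0,0,0],[-0.6,1.4,0,0,0],[-0.5,1.9,0,0,0],[-0.3,2.4,0,0,0]])

```text
time: 4.82
position: [0.6002, 0.0572, -0.0219]
tool_rot: [0.053, 0.999, -0.0, 0.002]
ft_force: [2.7, -2.3, -0.3]
grip_width: 0.0002
```

```bash
cat >> h.py <<'E'
def blk(name=None):
    p,d,m=snap('wrist',name);W=cloud(d,m)
    mask=(W[...,2]>0.025)&(W[...,2]<0.036)&(d>0)&(p.mean(-1)>35)
    mask=cv2.morphologyEx(mask.astype(np.uint8),cv2.MORPH_OPEN,np.ones((3,3)))
    nn,l,s,c=cv2.connectedComponentsWithStats(mask)
    k=[i for i in range(1,nn) if s[i,4]>1500 ]
    Q=[]
    for i in k:
        f=tof(W[l==i][:,:2]).astype(np.float32)*1000;r=cv2.minAreaRect(f);Q.append(f)
        print(' comp',s[i,4],np.round(r[0],1),np.round(r[1],1),round(r[2],1))
    if Q:
        f=np.concatenate(Q);r=cv2.minAreaRect(f);print('ALL',np.round(r[0],1),np.round(r[1],1),round(r[2],2),cv2.boxPoints(r).round(0).tolist())
E
python3 - <<'E'
from h import *
o,r=st();print(tof(o['position']));blk('w7')
E
```

```text
t 4.83 pos [ 0.6002  0.0572 -0.0219] toolx [-0.994  0.107] tooly [0.107 0.994] z [ 0.003 -0.001 -1.   ] w 0.0 F [ 2.7 -2.3 -0.3]
[-0.09816134 -0.01344527]
 comp 25226 [-160.9  -10. ] [129.   36.7] 26.5
 comp 22331 [-172.7   40. ] [105.3  36.6] 26.9
ALL [-172.    12.4] [129.   86.7] 26.48 [[-249.0, 22.0], [-210.0, -55.0], [-95.0, 2.0], [-134.0, 80.0]]
```

View pics/w7.png

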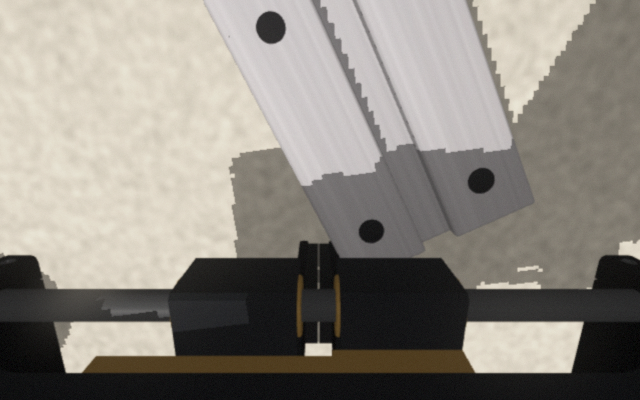

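arm_command(targets=[[0.2,0.5,0,0,0],[0.45,1.0,0,0,0],[0.7,1.5,0,0,0],[1.0,2.0,0,0,0],[1.3,2.5,0,0,0]])

```text
time: 5.5
position: [0.5888, 0.0839, -0.022]
tool_rot: [0.053, 0.999, 0.0, 0.001]
ft_force: [4.7, -2.2, 0.1]
grip_width: 0.0005
```

Run:
```python
from h import *
o,r=st();print(tof(o['position']));blk('w8')
```

```text
t 5.5 pos [ 0.5888  0.0839 -0.022 ] toolx [-0.994  0.107] tooly [0.107 0.994] z [ 0.001 -0.    -1.   ] w 0.0 F [ 4.7 -2.2  0.1]
[-0.11235385  0.01187642]
 comp 27151 [-172.4    2.9] [129.9  36.8] 40.1
 comp 22252 [-196.1   48.7] [107.4  36.4] 40.3
ALL [-188.5   22.1] [129.9  86.9] 40.08 [[-266.0, 14.0], [-210.0, -53.0], [-111.0, 31.0], [-167.0, 97.0]]
```

arm_command(targets=[[-1.0,-1.3,0,0,0],[-1.2,-1.5,-4,0,0],[4,0,-6,0,0],[10,1.5,-6,0,0],[16.1,2.7,-6,0,0]])

```text
time: 6.18
position: [0.4278, 0.1276, 0.0378]
tool_rot: [0.054, 0.999, 0.0, -0.002]
ft_force: [-0.2, -0.1, -0.9]
grip_width: 0.0006
```

arm_command(targets=[[0,0,0,0,0],[0,0,2,0,0],[0,0,4.5,0,0],[0,0,6,0,0],[0,0,6,0,0]])

```text
time: 6.8
position: [0.4305, 0.127, -0.0234]
tool_rot: [0.054, 0.999, -0.0, -0.002]
ft_force: [0.5, 0.0, 1.2]
grip_width: 0.0006
```

Run:
```python
from h import *
o,r=st();print(tof(o['position']));blk('w9')
p,d,m=snap('side');cv2.imwrite('pics/s9.png',cv2.resize(p[100:300,180:430],None,fx=3,fy=3)[:,:,::-1])
blockview('top','t9')
```

```text
t 6.8 pos [ 0.4305  0.127  -0.0234] toolx [-0.994  0.108] tooly [0.108 0.994] z [-0.004 -0.    -1.   ] w 0.001 F [0.5 0.  1.2]
[-0.27430001  0.03776736]
 comp 7549 [-372.    15.4] [27.6 63.9] 0.5
 comp 27348 [-363.6   71.9] [ 36.4 130.5] 31.2
ALL [-351.    60.2] [ 70.2 153. ] 0.46 [[-387.0, 136.0], [-386.0, -17.0], [-315.0, -16.0], [-317.0, 137.0]]
top [159.  50.] 549 fence mm c [137.4 399.3] [ 26.6 318.9] 23.4 corners [[62.0, 540.0], [188.0, 248.0], [213.0, 258.0], [86.0, 551.0]]
top [308. 191.] 775 fence mm c [-175.3    2.9] [129.9  39.1] 40.5 corners [[-237.0, -24.0], [-212.0, -54.0], [-113.0, 30.0], [-139.0, 60.0]]
```

View pics/w9.png

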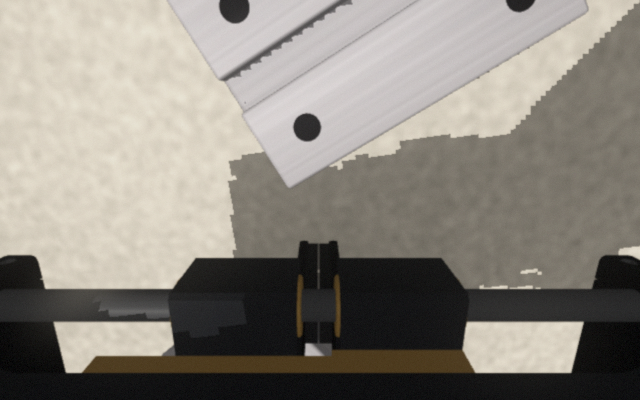

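View pics/s9.png

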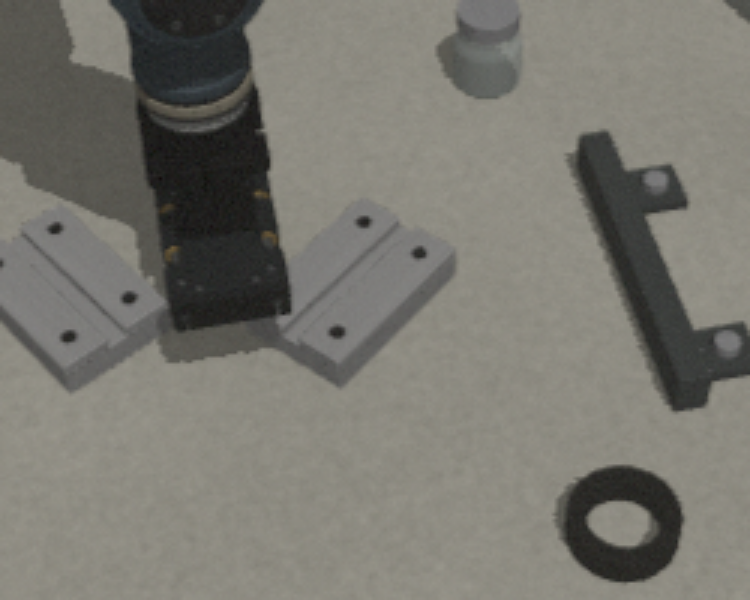

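arm_command(targets=[[-0.6,-0.7,0,0,0],[-1.0,-1.1,0,0,0],[-1.4,-1.5,0,0,0],[-1.8,-1.9,0,0,0],[-2.3,-2.3,0,0,0]])

```text
time: 7.58
position: [0.4456, 0.1025, -0.0221]
tool_rot: [0.054, 0.999, 0.0, -0.006]
ft_force: [-7.7, 2.5, 4.9]
grip_width: 0.0
```

Run:
```python
from h import *
o,r=st();print(tof(o['position']))
blockview('top','t10')
```

```text
t 7.58 pos [ 0.4456  0.1025 -0.0221] toolx [-0.994  0.107] tooly [0.107 0.994] z [-0.011  0.001 -1.   ] w 0.0 F [-7.7  2.5  4.9]
[-0.25672385  0.0150186 ]
top [160.  49.] 565 fence mm c [138.  398.3] [ 43.6 320.8] 26.8 corners [[46.0, 532.0], [191.0, 245.0], [230.0, 265.0], [85.0, 551.0]]
top [324. 114.] 551 fence mm c [ 13.  -11.2] [ 23.8 216.7] 0.2 corners [[1.0, 97.0], [1.0, -120.0], [25.0, -119.0], [25.0, 97.0]]
top [267. 299.] 566 fence mm c [-413.6   54.3] [ 37.5 109.1] 31.2 corners [[-458.0, 91.0], [-401.0, -2.0], [-369.0, 17.0], [-426.0, 111.0]]
```

View pics/t10.png

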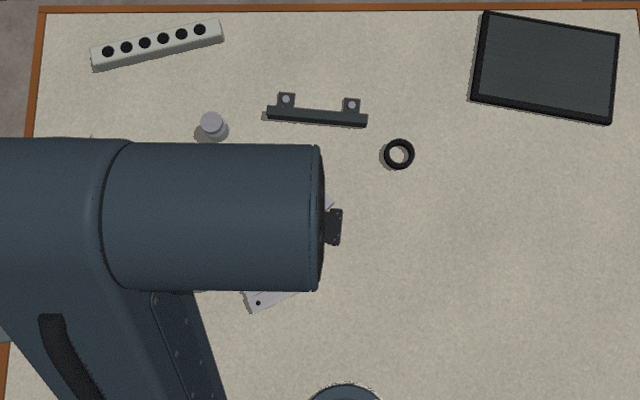

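arm_command(targets=[[-0.5,-0.4,0,0,0],[-1.0,-0.75,0,0,0],[-1.5,-1.1,0,0,0],[-2.0,-1.35,0,0,0],[-2.0,-1.35,0,0,0]])

```text
time: 8.25
position: [0.4658, 0.0864, -0.0224]
tool_rot: [0.054, 0.999, -0.0, -0.004]
ft_force: [-4.3, 0.1, 1.7]
grip_width: 0.0004
```

Run:
```python
from h import *
o,r=st();print(tof(o['position']))
blockview('side','s11')
```

```text
t 8.25 pos [ 0.4658  0.0864 -0.0224] toolx [-0.994  0.107] tooly [0.107 0.994] z [-0.008  0.    -1.   ] w 0.0 F [-4.3  0.1  1.7]
[-0.23482269  0.00116383]
side [403.  74.] 451 fence mm c [138.3 396.2] [ 51.2 321.7] 27.9 corners [[40.0, 526.0], [191.0, 242.0], [236.0, 266.0], [86.0, 550.0]]
side [395. 185.] 553 fence mm c [14.7  1.4] [ 22.4 240.7] 0.4 corners [[3.0, 122.0], [4.0, -119.0], [27.0, -119.0], [25.0, 122.0]]
side [303. 181.] 430 fence mm c [-176.    39.5] [102.1  37.5] 63.3 corners [[-216.0, 2.0], [-182.0, -14.0], [-136.0, 77.0], [-170.0, 94.0]]
side [211. 189.] 830 fence mm c [-367.    69.2] [ 43.7 133.2] 31.6 corners [[-421.0, 114.0], [-351.0, 1.0], [-313.0, 24.0], [-383.0, 137.0]]
side [320. 196.] 861 fence mm c [-143.2    3.4] [133.3  41.7] 61.9 corners [[-193.0, -46.0], [-156.0, -65.0], [-93.0, 52.0], [-130.0, 72.0]]
side [191. 201.] 889 fence mm c [-404.3   46.9] [ 43.8 132.1] 31.4 corners [[-457.0, 92.0], [-389.0, -21.0], [-351.0, 2.0], [-420.0, 115.0]]
```

View pics/s11.png

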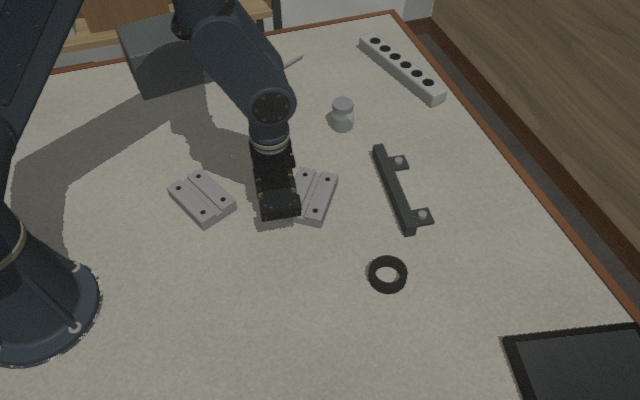

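arm_command(targets=[[1.3,0.6,0,0,0],[1.3,0.6,-4.5,0,0],[-3.5,1.5,-6,0,0],[-9.5,2.5,-6,0,0],[-15.4,3.0,-6,0,0]])

```text
time: 8.93
position: [0.6286, 0.1007, 0.039]
tool_rot: [0.053, 0.999, 0.0, 0.002]
ft_force: [0.6, -0.1, -0.1]
grip_width: 0.0003
```

arm_command(targets=[[0,0,0,0,0],[0,0,0,0,0]])

```text
time: 9.18
position: [0.6248, 0.1003, 0.0373]
tool_rot: [0.053, 0.999, -0.0, -0.001]
ft_force: [-0.9, -0.5, -1.0]
grip_width: 0.0002
```

Run:
```python
from h import *
o,r=st();print(tof(o['position']));blk('w12')
```

```text
t 9.18 pos [0.6248 0.1003 0.0373] toolx [-0.994  0.106] tooly [0.106 0.994] z [-0.002  0.    -1.   ] w 0.0 F [-0.9 -0.5 -1. ]
[-0.07827763  0.03198111]
 comp 14394 [-184.8   27.1] [130.3  36.2] 61.8
 comp 14809 [-140.7    3.4] [130.3  36.3] 61.8
ALL [-162.7   15.2] [130.5  86.3] 61.87 [[-232.0, -22.0], [-155.0, -63.0], [-94.0, 52.0], [-170.0, 93.0]]
```

View pics/w12.png

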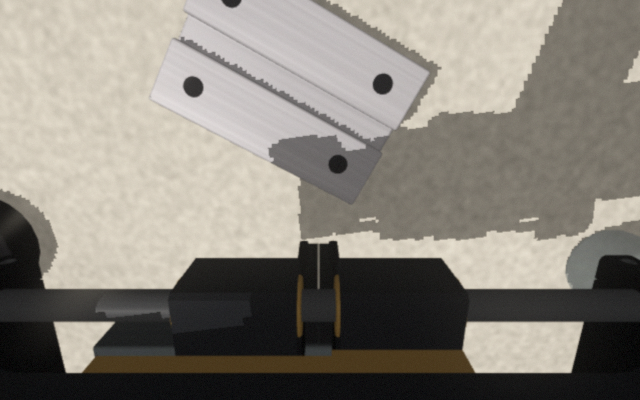

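arm_command(targets=[[0,0.5,3,0,0],[0,0.5,6,0,0],[0.3,0.6,6,0,0],[0.8,0.7,6,0,0],[1.3,0.9,6,0,0]])

```text
time: 9.85
position: [0.6163, 0.1104, -0.0206]
tool_rot: [0.053, 0.999, 0.0, 0.003]
ft_force: [3.0, -0.4, -1.7]
grip_width: -0.0
```

arm_command(targets=[[0.5,0.2,0,0,0],[1.0,0.35,0,0,0],[1.5,0.5,0,0,0],[2.0,0.65,0,0,0],[2.0,0.65,0,0,0]])

```text
time: 10.48
position: [0.5971, 0.1195, -0.0209]
tool_rot: [0.053, 0.999, 0.0, 0.002]
ft_force: [4.4, 1.2, 1.9]
grip_width: 0.0006
```

Run:
```python
from h import *
o,r=st();print(tof(o['position']));blk('w13')
```

```text
t 10.47 pos [ 0.5971  0.1195 -0.0209] toolx [-0.994  0.107] tooly [0.107 0.994] z [ 0.005  0.    -1.   ] w 0.001 F [4.4 1.2 1.9]
[-0.10785322  0.04816681]
 comp 30180 [-200.9   19.7] [131.2  36.3] 73.0
 comp 25867 [-152.7    5.1] [130.8  38. ] 72.6
ALL [-176.2   12.2] [131.2  87.9] 73.0 [[-237.0, -38.0], [-153.0, -63.0], [-115.0, 62.0], [-199.0, 88.0]]
```

View pics/w13.png

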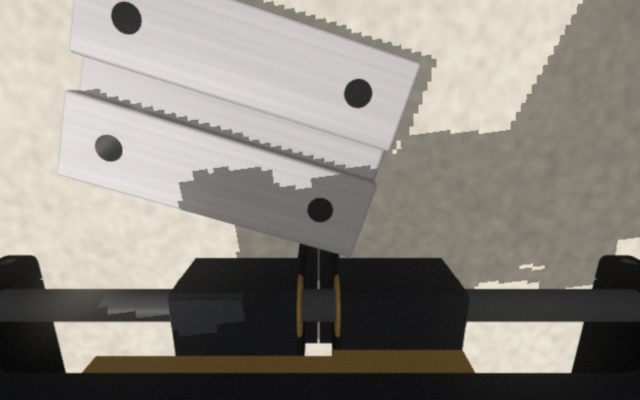

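arm_command(targets=[[-1.2,0.2,0,0,0],[-1.2,0.2,-4.5,0,0],[3.5,-2,-6,0,0],[9,-4.5,-6,0,0],[14.7,-6.7,-6,0,0]])

```text
time: 11.15
position: [0.4386, 0.0677, 0.0376]
tool_rot: [0.053, 0.999, -0.0, -0.002]
ft_force: [-0.2, -1.3, -1.2]
grip_width: 0.0005
```

arm_command(targets=[[0,0,0,0,0],[0,0,3,0,0],[0,0,6,0,0],[-0.2,0,6,0,0],[-0.6,-0.1,6,0,0]])

```text
time: 11.78
position: [0.4478, 0.0665, -0.0221]
tool_rot: [0.053, 0.999, 0.0, -0.001]
ft_force: [0.5, -0.2, 0.0]
grip_width: 0.0002
```

Run:
```python
from h import *
o,r=st();print(tof(o['position']));blockview('side')
```

```text
t 11.78 pos [ 0.4478  0.0665 -0.0221] toolx [-0.994  0.106] tooly [0.106 0.994] z [-0.001  0.    -1.   ] w 0.0 F [ 0.5 -0.2  0. ]
[-0.25059746 -0.02049451]
side [402.  73.] 446 fence mm c [137.2 394.2] [ 51.6 317.3] 28.8 corners [[38.0, 521.0], [191.0, 243.0], [236.0, 268.0], [83.0, 546.0]]
side [395. 186.] 622 fence mm c [14.9  0.5] [ 25.5 240. ] 0.7 corners [[1.0, 120.0], [4.0, -120.0], [29.0, -119.0], [26.0, 121.0]]
side [211. 189.] 828 fence mm c [-366.1   69.1] [ 41.1 133. ] 31.1 corners [[-418.0, 115.0], [-349.0, 2.0], [-314.0, 23.0], [-383.0, 137.0]]
side [294. 189.] 495 fence mm c [-197.2   17.6] [134.2  34.9] 75.8 corners [[-231.0, -43.0], [-197.0, -52.0], [-164.0, 78.0], [-198.0, 87.0]]
side [314. 196.] 845 fence mm c [-154.6    4.9] [132.8  41.1] 74.9 corners [[-192.0, -54.0], [-152.0, -65.0], [-118.0, 64.0], [-157.0, 74.0]]
side [191. 201.] 883 fence mm c [-406.5   46. ] [ 40.8 133.4] 32.2 corners [[-459.0, 92.0], [-388.0, -21.0], [-354.0, 0.0], [-425.0, 113.0]]
```

arm_command(targets=[[-0.6,-0.1,0,0,0],[-1.1,-0.2,0,0,0],[-1.6,-0.25,0,0,0],[-2.1,-0.3,0,0,0],[-2.6,-0.3,0,0,0]])

```text
time: 12.45
position: [0.4691, 0.0607, -0.0219]
tool_rot: [0.053, 0.999, -0.0, -0.004]
ft_force: [-5.7, -3.0, 2.7]
grip_width: 0.0003
```

arm_command(targets=[[-0.3,0,0,0,0],[-0.3,0,0,0,0]])

```text
time: 12.7
position: [0.4735, 0.0602, -0.0219]
tool_rot: [0.053, 0.999, -0.0, -0.003]
ft_force: [-4.9, -2.5, -0.2]
grip_width: 0.0004
```

Run:
```python
from h import *
o,r=st();print(tof(o['position']));blockview('side')
```

```text
t 12.7 pos [ 0.4735  0.0602 -0.0219] toolx [-0.994  0.106] tooly [0.106 0.994] z [-0.006  0.    -1.   ] w 0.0 F [-4.9 -2.5 -0.2]
[-0.2244521  -0.02399538]
side [402.  73.] 447 fence mm c [138.8 395.1] [ 50.1 319.1] 28.6 corners [[40.0, 523.0], [193.0, 243.0], [237.0, 267.0], [84.0, 547.0]]
side [396. 187.] 641 fence mm c [15.1  1.1] [ 24.6 240.8] 1.2 corners [[0.0, 121.0], [5.0, -120.0], [30.0, -119.0], [25.0, 122.0]]
side [211. 189.] 836 fence mm c [-365.4   70.7] [ 39.9 133.8] 31.9 corners [[-418.0, 117.0], [-347.0, 3.0], [-313.0, 24.0], [-384.0, 138.0]]
side [321. 192.] 820 fence mm c [-142.2   15. ] [134.3  42.7] 82.6 corners [[-172.0, -49.0], [-130.0, -54.0], [-112.0, 79.0], [-155.0, 84.0]]
side [191. 201.] 896 fence mm c [-405.5   46.5] [ 41.6 134.1] 30.7 corners [[-458.0, 94.0], [-389.0, -22.0], [-353.0, -1.0], [-422.0, 115.0]]
```

arm_command(targets=[[-0.4,0,0,0,0],[-0.7,0,0,0,0],[-0.9,0,0,0,0],[-0.9,0,0,0,0]])

```text
time: 13.25
position: [0.4827, 0.0593, -0.022]
tool_rot: [0.053, 0.999, -0.0, -0.002]
ft_force: [-4.5, -2.0, 0.5]
grip_width: 0.0006
```

arm_command(targets=[[1.5,0,0,0,0],[2.5,0,-4,0,0],[4,2,-8,0,0],[4,2,-10,0,0],[4,2,-10,0,0]])

```text
time: 13.88
position: [0.449, 0.0838, 0.0795]
tool_rot: [0.053, 0.999, 0.0, 0.003]
ft_force: [0.0, 0.6, -0.3]
grip_width: 0.0003
```

Run:
```python
from h import *
o,r=st();print(tof(o['position']));blockview('side','s15');blk('w15')
```

```text
t 13.88 pos [0.449  0.0838 0.0795] toolx [-0.994  0.106] tooly [0.106 0.994] z [ 0.006 -0.    -1.   ] w 0.0 F [ 0.   0.6 -0.3]
[-0.25130874 -0.00318177]
side [402.  73.] 436 fence mm c [138.7 393.8] [ 50.3 318.3] 28.4 corners [[41.0, 522.0], [192.0, 242.0], [236.0, 266.0], [85.0, 546.0]]
side [323. 190.] 814 fence mm c [-132.8   19. ] [132.2  38.2] 85.4 corners [[-157.0, -45.0], [-119.0, -48.0], [-109.0, 83.0], [-147.0, 86.0]]
side [211. 189.] 834 fence mm c [-366.4   70.1] [ 40.7 133.8] 31.8 corners [[-419.0, 116.0], [-348.0, 3.0], [-314.0, 24.0], [-384.0, 138.0]]
side [299. 193.] 819 fence mm c [-182.    21.9] [133.   37.4] 86.6 corners [[-205.0, -43.0], [-167.0, -46.0], [-159.0, 87.0], [-197.0, 89.0]]
side [190. 201.] 886 fence mm c [-404.3   47. ] [ 43.3 132.7] 31.1 corners [[-457.0, 93.0], [-389.0, -21.0], [-352.0, 1.0], [-420.0, 115.0]]
 comp 2757 [-373.1   14.4] [64.5 28.1] 89.7
 comp 10285 [-364.4   71.4] [ 36.1 129.6] 31.1
ALL [-352.    58.8] [153.1  70.4] 89.95 [[-387.0, -18.0], [-317.0, -18.0], [-317.0, 135.0], [-387.0, 135.0]]
```

View pics/s15.png

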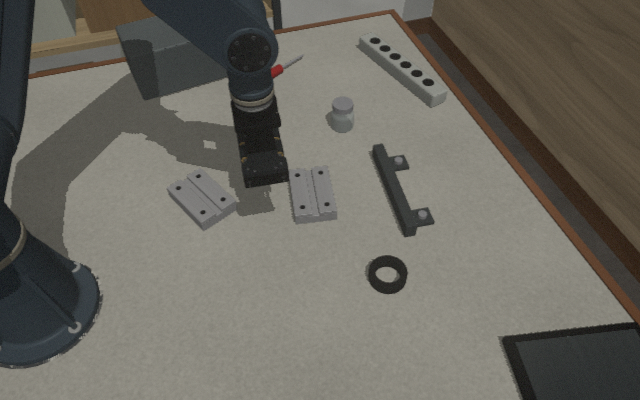

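arm_command(targets=[[0,2.3,0,0,8],[0,2.3,0,0,8],[0,2.3,4,0,8],[0,2.3,7,0,8],[0,2.3,7,0,8]])

```text
time: 14.6
position: [0.4477, 0.1058, 0.0055]
tool_rot: [0.054, 0.999, -0.0, -0.003]
ft_force: [-0.4, -0.1, 0.2]
grip_width: 0.0425
```

Run:
```python
from h import *
o,r=st();print(tof(o['position']));p,d,m=snap('wrist','w16');W=cloud(d,m)
f=tof(W);z=W[...,2]
msk=(p.mean(-1)<45)&(z>.005)&(z<.08)&(d>0)
vs,us=np.nonzero(msk)
i=np.argsort(z[msk])[:5000:400]
for k in i: print(us[k],vs[k],f[vs[k],us[k]].round(4),z[vs[k],us[k]].round(4))
```

```text
t 14.6 pos [0.4477 0.1058 0.0055] toolx [-0.994  0.107] tooly [0.107 0.994] z [-0.006 -0.    -1.   ] w 0.043 F [-0.4 -0.1  0.2]
[-0.25495529  0.01856111]
374 338 [-0.1973  0.051 ] 0.0278
256 248 [-0.264  -0.0105] 0.0503
272 274 [-0.2543 -0.0025] 0.0575
267 265 [-0.2622 -0.0035] 0.0642
256 270 [-0.2624 -0.0074] 0.0693
247 273 [-0.2641 -0.01  ] 0.0751
```

View pics/w16.png

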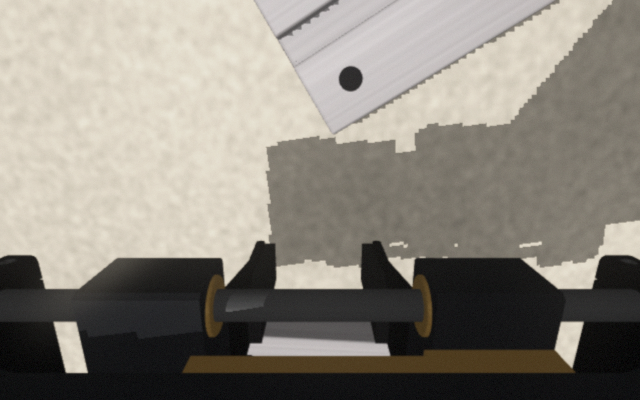

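arm_command(targets=[[0,0.1,1.5,0,8],[0,0.1,2.8,0,8],[0,0.1,2.8,0,8],[-0.5,0.1,2.8,0,8],[-1.2,0.1,2.8,0,8]])

```text
time: 15.28
position: [0.4628, 0.1061, -0.0198]
tool_rot: [0.053, 0.999, 0.0, 0.0]
ft_force: [0.4, -0.3, 0.2]
grip_width: 0.0796
```

Run:
```python
from h import *
o,r=st();print(tof(o['position']));blockview('side');p,d,m=snap('side');cv2.imwrite('pics/s17.png',cv2.resize(p[100:300,200:450],None,fx=3,fy=3)[:,:,::-1])
```

```text
t 15.28 pos [ 0.4628  0.1061 -0.0198] toolx [-0.994  0.106] tooly [0.106 0.994] z [ 0.001 -0.    -1.   ] w 0.08 F [ 0.4 -0.3  0.2]
[-0.23998185  0.02047921]
side [401.  73.] 442 fence mm c [137.9 396.5] [ 49.6 321.3] 28.1 corners [[40.0, 527.0], [192.0, 243.0], [235.0, 266.0], [84.0, 550.0]]
side [323. 190.] 820 fence mm c [-134.1   19. ] [131.6  38.5] 86.5 corners [[-157.0, -46.0], [-119.0, -48.0], [-111.0, 84.0], [-149.0, 86.0]]
side [210. 189.] 846 fence mm c [-368.1   68.9] [ 45.2 134. ] 31.5 corners [[-422.0, 114.0], [-352.0, -0.0], [-314.0, 24.0], [-384.0, 138.0]]
side [300. 192.] 739 fence mm c [-180.5   22.4] [133.   40.5] 86.6 corners [[-205.0, -43.0], [-164.0, -45.0], [-156.0, 88.0], [-197.0, 90.0]]
side [191. 201.] 885 fence mm c [-403.1   47.2] [ 45.7 133.1] 31.3 corners [[-457.0, 92.0], [-388.0, -22.0], [-349.0, 2.0], [-418.0, 116.0]]
```

View pics/s17.png

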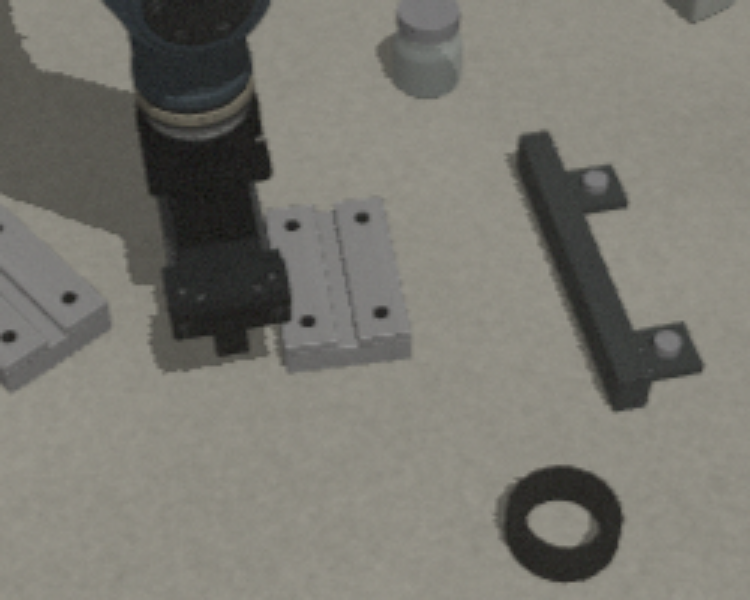

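arm_command(targets=[[-0.8,0,0,0,8],[-1.6,0,0,0,8],[-2.3,0,0,0,8],[-2.8,0,0,0,8],[-3.3,0,0,0,8]])

```text
time: 16.0
position: [0.489, 0.1028, -0.0206]
tool_rot: [0.054, 0.999, -0.0, -0.006]
ft_force: [-8.5, -1.3, 6.0]
grip_width: 0.0799
```

arm_command(targets=[[-0.5,0,0,0,8],[-1.0,0,0,0,8],[-1.5,0,0,0,8],[-2.0,0,0,0,8],[-2.0,0,0,0,8]])

```text
time: 16.62
position: [0.5083, 0.1009, -0.0208]
tool_rot: [0.053, 0.999, -0.0, -0.006]
ft_force: [-7.6, 1.4, 4.4]
grip_width: 0.0799
```

Run:
```python
from h import *
o,r=st();print(tof(o['position']));blockview('side');p,d,m=snap('side');cv2.imwrite('pics/s18.png',cv2.resize(p[100:300,200:450],None,fx=3,fy=3)[:,:,::-1])
```

```text
t 16.62 pos [ 0.5083  0.1009 -0.0208] toolx [-0.994  0.106] tooly [0.106 0.994] z [-0.012  0.    -1.   ] w 0.08 F [-7.6  1.4  4.4]
[-0.19413006  0.02012542]
side [401.  73.] 440 fence mm c [137.6 395.9] [ 47.  321.1] 28.1 corners [[41.0, 527.0], [192.0, 243.0], [234.0, 265.0], [83.0, 549.0]]
side [331. 187.] 810 fence mm c [-116.5   23.4] [ 39.1 133.7] 0.3 corners [[-136.0, 90.0], [-136.0, -44.0], [-97.0, -43.0], [-97.0, 90.0]]
side [211. 189.] 834 fence mm c [-365.3   70.9] [ 39.3 135.6] 30.2 corners [[-416.0, 120.0], [-348.0, 2.0], [-314.0, 22.0], [-382.0, 139.0]]
side [191. 201.] 884 fence mm c [-404.5   47.2] [ 43.1 132.8] 31.0 corners [[-457.0, 93.0], [-389.0, -21.0], [-352.0, 1.0], [-420.0, 115.0]]
```

View pics/s18.png

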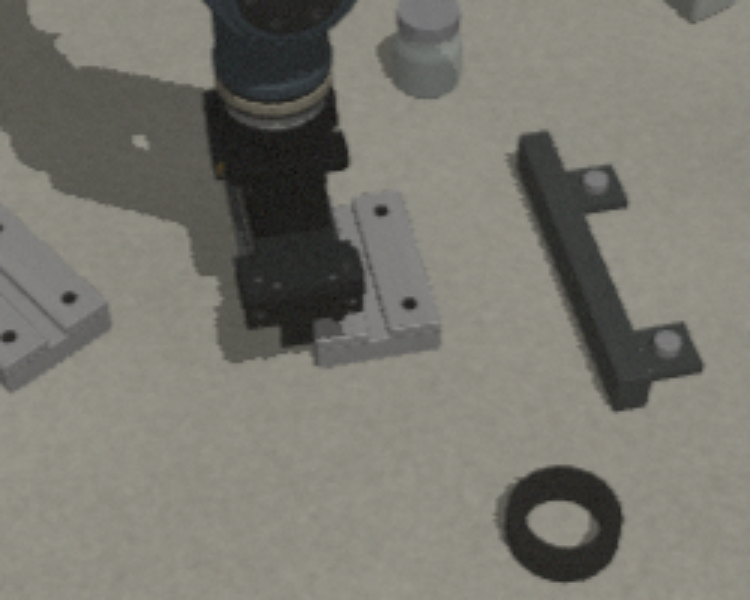

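arm_command(targets=[[2,0,0,0,8],[3,0,-5,0,8],[5,5,-10,0,8],[7,11,-12,0,8],[8,17,-12,0,8]])

```text
time: 17.35
position: [0.4552, 0.2684, 0.1011]
tool_rot: [0.054, 0.999, 0.001, 0.002]
ft_force: [0.7, 0.7, -0.4]
grip_width: 0.0798
```

arm_command(targets=[[2,6,0,0,8],[4,12,0,0,8],[4,18,0,0,8],[4,24,0,0,8],[4,24,0,0,8]])

```text
time: 17.98
position: [0.4404, 0.5143, 0.0989]
tool_rot: [0.051, 0.999, 0.002, 0.001]
ft_force: [-0.6, -0.7, -0.4]
grip_width: 0.0798
```

Run:
```python
from h import *
o,r=st();print(tof(o['position']))
p,d,m=snap('top','t19');W=cloud(d,m);f=tof(W)*1000
for nm,lo,hi,box in [('block',.025,.036,(-230,20,-60,110)),('fence',.031,.041,(-20,60,-140,140))]:
    k=(W[...,2]>lo)&(W[...,2]<hi)&(f[...,0]>box[0])&(f[...,0]<box[1])&(f[...,1]>box[2])&(f[...,1]<box[3])
    if nm=='block': k&=f[...,0]<-30
    print(nm,k.sum(),cv2.minAreaRect(f[k].astype(np.float32)))
c=p[70:220,200:450];cv2.imwrite('pics/t19c.png',cv2.resize(c,None,fx=3.2,fy=3.2,interpolation=cv2.INTER_CUBIC)[:,:,::-1])
```

```text
t 17.98 pos [0.4404 0.5143 0.0989] toolx [-0.995  0.102] tooly [0.102 0.995] z [ 0.003  0.003 -1.   ] w 0.08 F [-0.6 -0.7 -0.4]
[-0.30590986  0.42395801]
block 1741 ((-140.87852478027344, 22.707515716552734), (86.734375, 130.06190490722656), 0.14175358414649963)
fence 983 ((11.685319900512695, 0.47397613525390625), (25.46056365966797, 238.598388671875), 0.3493086099624634)
```

View pics/t19c.png

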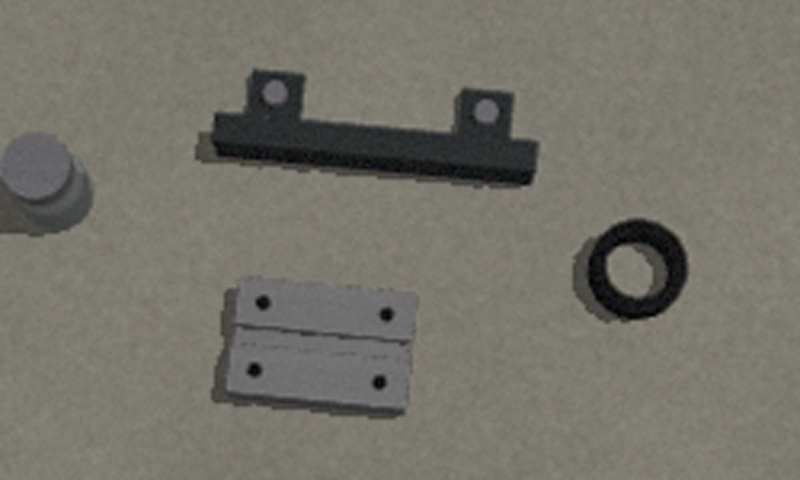

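arm_command(targets=[[0,-6,0,0,8],[0,-12,0,0,8],[0,-18,0,0,8],[-2,-24,0,0,8],[-4,-30,0,0,8]])

```text
time: 18.65
position: [0.4464, 0.2054, 0.0992]
tool_rot: [0.054, 0.999, -0.0, -0.0]
ft_force: [1.8, -0.0, -0.1]
grip_width: 0.0799
```

arm_command(targets=[[-2.5,-5.5,0,0,8],[-4.5,-11,0,0,8],[-4.5,-11,5,0,8],[-4.5,-11,8,0,8],[-4.5,-11,8,0,8]])

```text
time: 19.27
position: [0.4774, 0.0931, 0.0176]
tool_rot: [0.054, 0.999, -0.0, -0.003]
ft_force: [-0.4, 0.1, -0.6]
grip_width: 0.0801
```

Run:
```python
from h import *
o,r=st();print(tof(o['position']));print(np.degrees(np.arctan2(r[1,1],r[0,1])))
```

```text
t 19.27 pos [0.4774 0.0931 0.0176] toolx [-0.994  0.109] tooly [0.109 0.994] z [-0.007  0.    -1.   ] w 0.08 F [-0.4  0.1 -0.6]
[-0.22404409  0.00911611]
83.75936977360263
```

arm_command(targets=[[0,1.3,0,-0.004,8],[0,1.3,2,-0.004,8],[0,1.3,3.9,-0.004,8],[0,1.3,3.9,-0.004,8],[-0.7,1.3,3.9,-0.004,8]])

```text
time: 19.9
position: [0.4893, 0.1072, -0.0187]
tool_rot: [0.051, 0.999, 0.0, 0.001]
ft_force: [-0.1, 0.7, -0.4]
grip_width: 0.0801
```

arm_command(targets=[[-0.8,0,0,0,8],[-1.6,0,0,0,8],[-2.2,0,0,0,8],[-2.8,0,0,0,8],[-3.4,0,0,0,8]])

```text
time: 20.52
position: [0.5139, 0.1036, -0.0206]
tool_rot: [0.051, 0.999, -0.0, -0.009]
ft_force: [-11.4, 2.3, 8.6]
grip_width: 0.0799
```

Run:
```python
from h import *
o,r=st();print(tof(o['position']));print(np.degrees(np.arctan2(r[1,1],r[0,1])));blockview('side')
```

```text
t 20.52 pos [ 0.5139  0.1036 -0.0206] toolx [-0.995  0.102] tooly [0.102 0.995] z [-0.018  0.001 -1.   ] w 0.08 F [-11.4   2.3   8.6]
[-0.1888817  0.0234623]
84.12681818078029
side [403.  74.] 433 fence mm c [137.8 396.5] [ 48.1 319.2] 28.4 corners [[41.0, 525.0], [192.0, 245.0], [235.0, 268.0], [83.0, 548.0]]
side [334. 187.] 810 fence mm c [-110.5   23. ] [ 38.6 132.6] 0.1 corners [[-130.0, 89.0], [-130.0, -43.0], [-91.0, -43.0], [-91.0, 89.0]]
side [210. 189.] 835 fence mm c [-367.5   69.7] [ 43.5 133.8] 31.2 corners [[-421.0, 116.0], [-351.0, 1.0], [-314.0, 24.0], [-384.0, 138.0]]
side [191. 201.] 888 fence mm c [-405.9   46.9] [ 41.7 134.4] 31.4 corners [[-459.0, 93.0], [-389.0, -21.0], [-353.0, 0.0], [-423.0, 115.0]]
```

arm_command(targets=[[-0.7,0,0,0,8],[-1.4,0,0,0,8],[-2.1,0,0,0,8],[-2.8,0,0,0,8],[-3.5,0,0,0,8]])

```text
time: 21.2
position: [0.5491, 0.1001, -0.0206]
tool_rot: [0.051, 0.999, -0.0, -0.009]
ft_force: [-11.3, 1.0, 8.0]
grip_width: 0.08
```

arm_command(targets=[[-0.7,0,0,0,8],[-1.4,0,0,0,8],[-2.1,0,0,0,8],[-2.8,0,0,0,8],[-3.4,0,0,0,8]])

```text
time: 21.82
position: [0.5836, 0.0967, -0.0206]
tool_rot: [0.051, 0.999, -0.0, -0.008]
ft_force: [-10.1, 1.6, 8.3]
grip_width: 0.0799
```

Run:
```python
from h import *
o,r=st();print(tof(o['position']));print(np.degrees(np.arctan2(r[1,1],r[0,1])));blockview('side')
```

```text
t 21.82 pos [ 0.5836  0.0967 -0.0206] toolx [-0.995  0.102] tooly [0.102 0.995] z [-0.016  0.001 -1.   ] w 0.08 F [-10.1   1.6   8.3]
[-0.11889649  0.02398116]
84.13768221849756
side [402.  73.] 444 fence mm c [156.5 405.1] [ 53.4 318.6] 20.8 corners [[75.0, 545.0], [188.0, 247.0], [238.0, 266.0], [125.0, 563.0]]
side [366. 182.] 753 fence mm c [-40.   24.2] [ 38.3 134.8] 1.2 corners [[-61.0, 91.0], [-58.0, -44.0], [-20.0, -43.0], [-22.0, 92.0]]
side [210. 189.] 838 fence mm c [-366.3   70.2] [ 39.9 134.3] 31.1 corners [[-418.0, 117.0], [-349.0, 2.0], [-315.0, 23.0], [-384.0, 138.0]]
side [191. 201.] 881 fence mm c [-405.2   46.5] [ 42.5 132.9] 31.7 corners [[-458.0, 92.0], [-388.0, -21.0], [-352.0, 1.0], [-422.0, 114.0]]
```

arm_command(targets=[[-0.5,0,0,0,8],[-0.9,0,0,0,8],[-1.2,0,0,0,8],[-1.5,0,0,0,8],[-1.7,0,0,0,8]])

```text
time: 22.5
position: [0.6007, 0.0949, -0.0207]
tool_rot: [0.051, 0.999, -0.0, -0.008]
ft_force: [-10.8, 0.1, 8.3]
grip_width: 0.0799
```

arm_command(targets=[[-0.15,0,0,0,8],[-0.3,0,0,0,8],[-0.3,0,0,0,8]])

```text
time: 22.88
position: [0.604, 0.0946, -0.0207]
tool_rot: [0.051, 0.999, -0.0, -0.007]
ft_force: [-9.0, 1.4, 6.4]
grip_width: 0.0804
```

Run:
```python
from h import *
o,r=st();print(tof(o['position']));p,d,m=snap('side');cv2.imwrite('pics/s22.png',cv2.resize(p[100:270,270:450],None,fx=3.5,fy=3.5,interpolation=cv2.INTER_CUBIC)[:,:,::-1])
```

```text
t 22.88 pos [ 0.604   0.0946 -0.0207] toolx [-0.995  0.102] tooly [0.102 0.995] z [-0.015  0.001 -1.   ] w 0.08 F [-9.   1.4  6.4]
[-0.0983109   0.02412775]
```

View pics/s22.png

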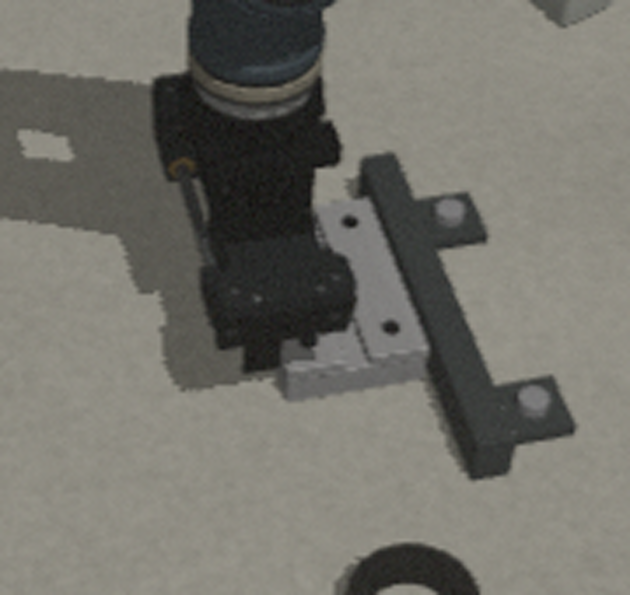

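Nearly home; small steps until the force rises above sliding friction.

arm_command(targets=[[-0.12,0,0,0,8],[-0.24,0,0,0,8],[-0.24,0,0,0,8]])

```text
time: 23.3
position: [0.6061, 0.0944, -0.0207]
tool_rot: [0.051, 0.999, -0.0, -0.007]
ft_force: [-9.0, 1.1, 6.1]
grip_width: 0.0799
```

arm_command(targets=[[-0.12,0,0,0,8],[-0.24,0,0,0,8],[-0.24,0,0,0,8]])

```text
time: 23.68
position: [0.6064, 0.0944, -0.0207]
tool_rot: [0.051, 0.999, -0.0, -0.01]
ft_force: [-12.5, 1.0, 10.2]
grip_width: 0.0801
```

arm_command(targets=[[-0.15,0,0,0,8],[-0.3,0,0,0,8],[-0.3,0,0,0,8]])

```text
time: 24.05
position: [0.6062, 0.0944, -0.0208]
tool_rot: [0.051, 0.999, -0.0, -0.013]
ft_force: [-17.3, 0.7, 13.4]
grip_width: 0.08
```

arm_command(targets=[[-0.15,0,0,0,8],[-0.3,0,0,0,8],[-0.3,0,0,0,8]])

```text
time: 24.42
position: [0.606, 0.0944, -0.0209]
tool_rot: [0.051, 0.999, -0.0, -0.016]
ft_force: [-21.5, 2.8, 17.9]
grip_width: 0.08
```

arm_command(targets=[[0.6,0,0,0,8],[2,0,0,0,8],[5,0,0,0,8],[6,0,-5,0,8],[8,3,-10,0,8]])

```text
time: 25.05
position: [0.5466, 0.1296, 0.0807]
tool_rot: [0.053, 0.999, -0.0, 0.001]
ft_force: [1.0, 0.9, -0.2]
grip_width: 0.08
```

arm_command(targets=[[4,5,-2,0,8],[8,10,-2,0,8],[10,16,-2,0,8],[10,22,-2,0,8],[10,28,-2,0,8]])

```text
time: 25.68
position: [0.4752, 0.4211, 0.1005]
tool_rot: [0.051, 0.999, 0.001, 0.001]
ft_force: [1.1, 0.4, -0.3]
grip_width: 0.0802
```

arm_command(targets=[[0,6,0,0,8],[0,10,0,0,8],[0,10,0,0,8],[0,10,0,0,8]])

```text
time: 26.18
position: [0.4847, 0.5174, 0.0995]
tool_rot: [0.051, 0.999, -0.001, -0.0]
ft_force: [0.4, -0.3, 1.0]
grip_width: 0.0799
```

Run:
```python
from h import *
o,r=st();print(tof(o['position']))
for cam in('top','side'):
  p,d,m=snap(cam,cam+'25');W=cloud(d,m);f=tof(W)*1000;g=p.mean(-1)
  for nm,lo,hi,box in [('block',.024,.037,(-100,1,-80,130)),('fence',.031,.041,(-6,60,-140,140))]:
    k=(W[...,2]>lo)&(W[...,2]<hi)&(f[...,0]>box[0])&(f[...,0]<box[1])&(f[...,1]>box[2])&(f[...,1]<box[3])
    k&=(g>70) if nm=='block' else (g<70)
    k=cv2.morphologyEx(k.astype(np.uint8),cv2.MORPH_OPEN,np.ones((3,3)))>0
    print(cam,nm,k.sum(),cv2.minAreaRect(f[k].astype(np.float32)))
  c=p[70:220,200:450] if cam=='top' else p[100:270,270:470]
  cv2.imwrite('pics/%s25c.png'%cam,cv2.resize(c,None,fx=3.2,fy=3.2,interpolation=cv2.INTER_CUBIC)[:,:,::-1])
```

```text
t 26.18 pos [0.4847 0.5174 0.0995] toolx [-0.995  0.102] tooly [0.102 0.995] z [-0.    -0.001 -1.   ] w 0.08 F [ 0.4 -0.3  1. ]
[-0.26214338  0.43172381]
top block 1573 ((-43.16109848022461, 23.267284393310547), (86.1548843383789, 130.04652404785156), 0.7044244408607483)
top fence 879 ((11.206782341003418, 0.33559417724609375), (25.213376998901367, 237.21575927734375), 0.7396536469459534)
side block 1501 ((-41.78969955444336, 23.290470123291016), (85.31730651855469, 132.0314178466797), 0.03934044390916824)
side fence 954 ((12.936725616455078, -0.20516204833984375), (25.007354736328125, 239.0303497314453), 0.4520496129989624)
```

View pics/top25c.png

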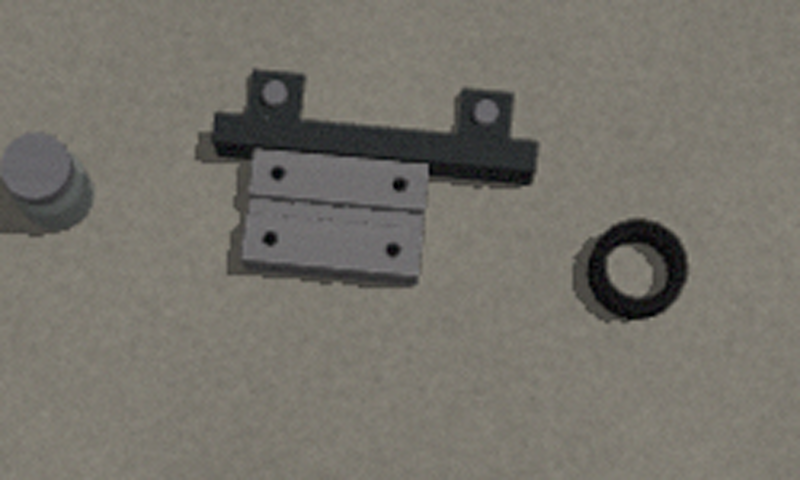

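View pics/side25c.png

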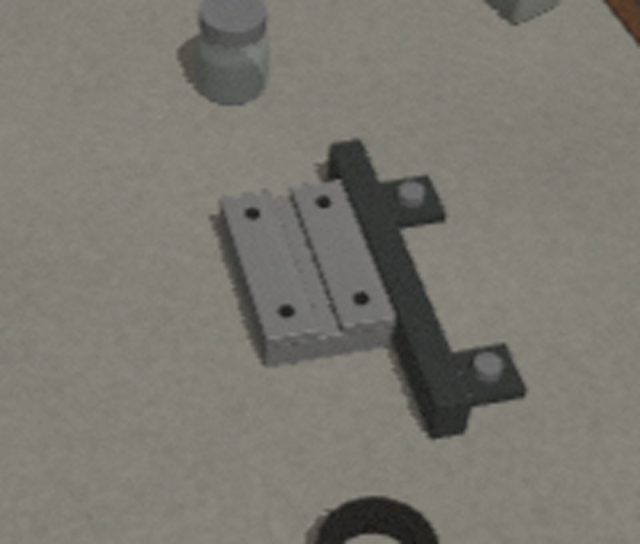

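The pictures show the block flush along the fence (top crop: block edge runs along the fence from (252,150) to (428,165)). Both ends are inside the fence's ends, and the jar and tape roll are where they were. Handing in.

```bash
python3 -c "
from rig import robot
print(robot.hand_in())"
```

```text
the job is handed in; nothing more can be done
None
```

The block is flush against the fence, and the job was handed in at about 26 s of the 70 s allowed.

- **Turning:** I turned the right-hand block about 70° with four fingertip pushes on alternate corners, never gripping or lifting it.
- **Squaring and gap:** I squared it with the two open fingertips. The top view put it within about 0.2° of the fence, with a gap of about 97 mm.
- **Pushing home:** I pushed it straight in until it stopped at the fence. The horizontal push force rose to about 21 N (wrist total about 28 N). Then I backed away.

**Final checks:**
- **Top camera:** the block's centre is about 43 mm in front of the fence face. The block and fence agree to within 0.04°, and both block ends are well inside the fence's ends, 23 mm off centre.
- **Side camera:** its rougher fit gave a 0.4° difference between block and fence, which I take to be depth noise, since the block was pressed home until it stopped.
- **Bystanders:** the jar and tape roll look unmoved in the pictures; I did not measure them again.

**One thing disagreed:** the real fingertips sat about 36 mm higher than the reported TCP. My first push therefore passed over the block without touching it. I measured this with the wrist camera and lowered the tool to correct for it.

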